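# Slide the case board into its notch and bar it

### The job

Close up the wooden tool case for transport, working only with the fingers. Push its loose board along the two rails towards the deck end until you feel it drop flat into its notch, flush with the fixed deck; then push the turn-button's peg round until the button lies straight out over the board and bars it in. Do not pick the board up, and leave the hammer, jar, cardboard tray and wooden box where they are.

Things in the scene. Friction and masses are not known exactly. Their poses are not given: they have to be found in the camera images.
- case: Open-topped wooden tool case, fixed to the table, 144 (x) x 400 (y) x 100 mm high. Origin: centre of its underside, z up, its +y end is the deck end. Side walls 12 mm thick, tops at z = 100. Inside each runs a rail 16 mm wide; between the rails an open well 88 mm wide, floor at z = 10, with small metal parts that cannot be touched. At the -y end only a low cross wall (top z = 45).
- step (a point): Case frame (0, -14, 78) mm, axes as the case: where the rails step down. Rail tops are at z = 78 from y = -200 to y = -14, then drop square by 8 mm to the notch floor at z = 70, which runs to y = +140 (154 mm long).
- notch (a point): Centre of the locating notch, on its floor plane, case frame (0, 63, 70) mm, axes as the case. The seated board's origin is here, within about 2 mm along and 3 mm across.
- pivot (a point): Middle of the deck's top, case frame (0, 170, 84) mm, axes as the case; the turn-button's upright pivot stands here. The fixed wooden deck is 14 mm thick, y = +140 to +200, spans the case and closes the notch: the board stops against it and, once dropped, is flush with it.
- board: Loose plywood board 114 (x) x 150 (y) x 14 mm, 0.17 to 0.34 kg, on the rails with 3 mm play to each side wall, axes nearly the case's. Origin: centre of its underside, in the case at z = 78 on the rails, 70 in the notch. On top a cleat 70 x 14 x 12 mm high at y = -50. Starts 90 to 140 mm short of the notch; slides to +y with under 5 N.
- rear (a point): Middle of the board's rear (-y) edge, half way up, to push on. As the board's middle passes the step it tips nose down and this edge rises up to 10 mm; it drops flat when the edge has passed the step. Pressed on against the deck it may hang on the finger until that is drawn back. Axes as the board.
- button (a joint): Aluminium turn-button on the deck, rad, anticlockwise from above. 0: bar points along case -x (parked; starts -0.3 to 0.1); pi/2: along -y, straight over the board. Stops at -0.4 and 1.65; stays where left; about 1.1 N at the peg turns it. Bar 20 wide, 10 thick, reaching 56 mm from the pivot, underside 3 mm above the deck: it passes over the board only once that has dropped.
- peg (a point): Centre of the top of the turn-button's upright round peg, diameter 14 mm, 46 mm from the pivot; it stands on the bar, from 96 to 126 mm above the table.
- hammer: Hammer lying on the table beyond the case, bystander. Origin under its middle.
- jar: Closed jar, diameter 64, height 85 mm, standing beyond the case, bystander. Origin: centre of its underside.
- carton: Empty open cardboard tray 200 x 150 x 60 mm to the robot's right, bystander. Origin: centre of its underside.
- woodbox: Closed dark wooden box 160 x 110 x 50 mm to the robot's left, bystander. Origin: centre of its underside.
There are look-alikes about, which are no part of the job. There is more than one size of the board; the job needs the middle-sized.

How it is judged:
On the way, in this order (a step that is already met when the one before it is completed fails the run):
1. the board has dropped flat into the notch, the button not yet turned over it (z of board in the frame of case between 0.067 and 0.073 m and y of board in the frame of case between 0.056 and 0.07 m and x of board in the frame of case between -0.008 and 0.008 m and angle between board's own z axis and vertical below 0.035 rad and linear speed of board below 0.03 m/s and value of joint button below 0.7 rad), for 0.2 s.
2. the button is turned out over the board (value of joint button above 1.3 rad), for 0.2 s.
At the end, for the whole second after the job is handed in: The board lies at rest flat in the notch (underside within 3 mm of the notch floor, tilt under 2 degrees, within 7 mm of the notch centre along the slide and 8 mm across), and the turn-button stands at 1.3 rad or more, over the board (z of board in the frame of case between 0.067 and 0.073 m and y of board in the frame of case between 0.056 and 0.07 m and x of board in the frame of case between -0.008 and 0.008 m and angle between board's own z axis and vertical below 0.035 rad and linear speed of board below 0.03 m/s and value of joint button above 1.3 rad and velocity of joint button between -0.1 and 0.1 rad/s and angular speed of board below 0.2 rad/s); the robot touches nothing.
It fails at once if the arm or the body of the gripper, not the fingers, presses on the board or the case with over 3 N (contact force between the arm and board above 3 N or contact force between the arm and case above 3 N).
It fails at once if the board is lifted off the rails (its middle more than 20 mm above them) or upended (z of board in the frame of case above 0.098 m or angle between board's own z axis and vertical above 0.4 rad).
It fails at once if the hammer, jar, cardboard tray or wooden box is moved more than 20 mm (distance of any of hammer, jar, carton, woodbox from where it was at the start of the episode above 0.02 m).
It also fails if it takes over 48 s, if anything falls off the work surface, if the arm or the gripper's body presses on something with over 40 N, if the wrist force passes 120 N, or if a joint passes its speed limit or range.

### The arm

A 6-joint arm with a two-finger parallel gripper is mounted at the origin on the work surface. World frame = base frame: x ahead of the robot, y to its left, z up, the work surface at z = 0. Lengths are in m, angles in rad, forces in N, time in s.
With the tool pointing down it reaches from about 0.425 to 0.95 m from the base axis. Payload 3.5 kg.
Tool frame: the origin (TCP) lies on the centre line of the jaws, within the pads' length; the fingertips stand 11 mm ahead of it and the grasp point (between the pads) lies 8 mm behind it; x points along the fingers, y is the direction in which the jaws open and shut, and the axes are right-handed (so a half turn about x gives the same grasp; the last joint's range is limited). The gripper opens to 85 mm and grips with 20 to 120 N. Pads are 22 mm wide; open, the fingers measure 114 mm over their backs; the gripper's body (76 mm by 85 mm) begins 54 mm behind the grasp point. The pads swing forward as they close: fully open they stand 13 mm farther back than shut.
Start: joints at [1.178, 0.286, 1.577, -0, 1.279, -0.15], TCP at [0.162, 0.655, 0.242] pointing down, gripper open.
Joint ranges: [-2.77, 2.77], [-0.9, 2.22], [0.21, 2.48], [-1.53, 4.67], [0.24, 2.81], [-2.84, 2.84]. Speed limits (rad/s): [2.79, 2.79, 3.14, 3.14, 3.14, 3.14].

### API

Orientations are given as a unit quaternion [x, y, z, w].
In Python, from plant import ctrl gives the robot as it stands. The module is installed in compiled form; this text tells all that it offers.
- The arm moves only by the tool drive_tool, never from a script. Its argument "series" is a list of rows, each a list of 2 entries, a list of its own where there are three numbers: the shift along the tool's x, y, z in units of 50 mm (1.0 is 50 mm), then the turn, a rotation vector about the tool's x, y, z in degrees. A call has 1 to 5 rows; each row shifts and turns the pose as measured when the row begins, along the tool's axes as they then stand; what a row does not reach is not made up. A row lasts 1/10 s, in which the tool goes at most 50 mm and 8.59 degrees, less where a joint would pass 70% of its speed; a pose out of reach is approached as far as the arm can. A call is refused whole if a number of a shift passes 1 or a number of a turn 8.59, either way. A call with a gripper value outside its range is refused whole. "grip" is the gripper's target within -1 to 1 (fully open at 1, half-way at 0, shut at -1), set as the call begins (left out, the last holds). The fingers move at their own pace and stop on an object; "newtons" is the grip in N (left out, the last holds). Time passes only in rows, so rows that do not move let the fingers close. It gives the time, the measured TCP pose, the force and the opening at its end, in the units of the state.
- ctrl.get_state(): the state, without advancing time (a new reading comes with each control period).
- ctrl.read_camera(name): name is "scene" or "top" or "wrist"; returns a dict with "img" (400x640x3 uint8, red, green, blue), "camera_matrix" (3x3 intrinsics, pixels), "R" (3x3) and "t" (3): a world point X has camera coordinates R X + t. Camera axes: x right, y down, z forward; pixel columns grow to the right and rows downward; lengths in m; the calibration is good to about 2 mm. The wrist camera is an equidistant fisheye: a pixel r from the principal point sees the ray r / f radians off the axis. A picture is of the moment at which its call begins. There is no depth.
- ctrl.sign_off(): hands the job in, once; it reports no verdict.
The state is a dict: "time": time; "qpos": joint angles; "dq": joint speeds; "joint_efforts": joint torques, N m; "eef_pos": TCP position; "tcp_rot": TCP orientation; "contact_force": force on the tool from outside, world axes, zero at the start; "wrist_torque": the same for the moment, N m; "opening": opening from 0.0 (shut) to 1.0 (fully open).
Only numpy, scipy, OpenCV 4.12 (cv2) and the standard library are available. Lean on these libraries where they do the work, as an engineer would, in place of code of your own. Each camera call takes 0.05 s, during which the arm holds its last target.

## Working session

There is one attempt and no reset: what is moved stays moved. The work goes in short steps, Python scripts to look and compute and a tool call to move; the robot and the scene stay as the last step left them, time stands still between calls to the robot, and variables do not carry over. Pictures are saved under pics/ and viewed, and the job is handed in when it is done.

Besides the shell and the picture viewer there is one more tool, called as name(argument=value, ...), one argument or row to a line, values as JSON. drive_tool: Moves the arm, as the interface text tells. Its arguments: {"type":"object","properties":{"series":{"type":"array"},"grip":{"type":"number"},"newtons":{"type":"number"}},"required":["series"]}

```bash
mkdir -p pics
cat > h.py <<'E'
import numpy as np, cv2
from plant import ctrl
from scipy.spatial.transform import Rotation as Ro
def snap(n,f):
    d=ctrl.read_camera(n); cv2.imwrite('pics/'+f,cv2.cvtColor(d['img'],cv2.COLOR_RGB2BGR)); 
    np.savez('pics/'+f+'.npz',**{k:d[k] for k in d}); return d
def ray(d,u,v,z):
    K=np.array(d['camera_matrix']);R=np.array(d['R']);t=np.array(d['t'])
    r=R.T@np.linalg.inv(K)@np.array([u,v,1.]); c=-R.T@t
    return c+r*(z-c[2])/r[2]
def proj(d,X):
    K=np.array(d['camera_matrix']);p=K@(np.array(d['R'])@np.array(X)+np.array(d['t']));return p[:2]/p[2]
E
python3 - <<'E'
from h import *
for n in ['scene','top','wrist']:
    d=snap(n,n+'0.png'); print(n,-np.array(d['R']).T@np.array(d['t']))
s=ctrl.get_state(); print(s)
E
```

```text
scene [1.03663772 0.91343514 1.08560955]
top [0.3096761  0.00820579 1.55867176]
wrist [0.09447493 0.67275741 0.37336714]
{'time': 0.15, 'qpos': array([ 1.17798242e+00,  2.86997212e-01,  1.57783016e+00,  3.89733359e-05,
        1.27858350e+00, -1.49979338e-01]), 'dq': array([-8.31693104e-04, -6.17302415e-04, -4.97082984e-03, -7.46882528e-04,
       -1.59055224e-03,  2.94407269e-06]), 'joint_efforts': array([ 3.47695914e-04, -4.06604648e+01, -2.93139893e+01, -1.77110992e-04,
        3.97054027e-03,  1.10869581e-05]), 'eef_pos': array([0.16206997, 0.65475906, 0.24124726]), 'tcp_rot': array([ 0.08503234,  0.70208531, -0.08626388,  0.70171523]), 'contact_force': array([ 1.24171593, -0.05185999, -0.06941117]), 'wrist_torque': array([ 0.01800361,  0.04034349, -0.02927619]), 'opening': 1.003199933955222}
```

View pics/scene0.png

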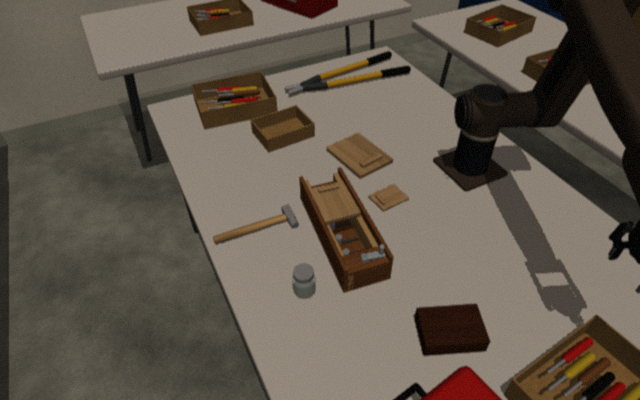

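View pics/top0.png

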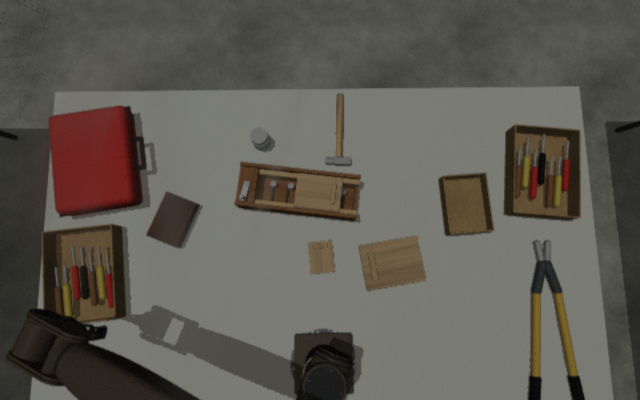

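View pics/wrist0.png

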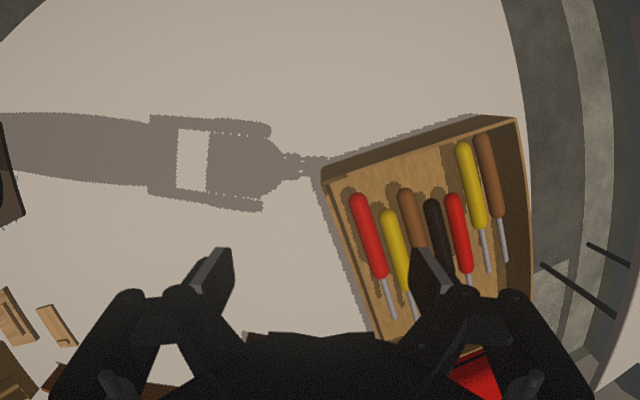

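The top view shows the case at about (298,190). Its deck and button are at the left (world +y), near (246,187), and the board is at (318,191). Next I'll zoom in on the corners.

Run:
```python
from h import *
a=cv2.imread('pics/top0.png')[150:230,225:375]; cv2.imwrite('pics/top0z.png',cv2.resize(a,None,fx=5.3,fy=5.3,interpolation=cv2.INTER_CUBIC))
a=cv2.imread('pics/scene0.png')[165:295,290:400]; cv2.imwrite('pics/scene0z.png',cv2.resize(a,None,fx=4.5,fy=4.5,interpolation=cv2.INTER_CUBIC))
```

```text
(no output)
```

View pics/top0z.png

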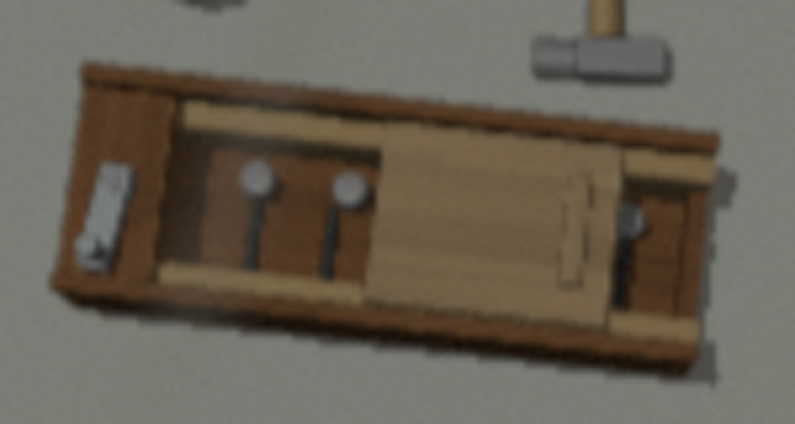

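View pics/scene0z.png

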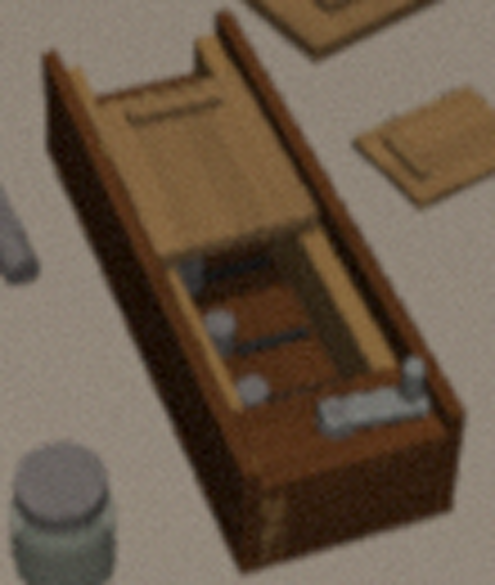

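```bash
cat >> h.py <<'E'
def zp(d,u,v,z): return ray(d,225+(u+.5)/5.3-.5,150+(v+.5)/5.3-.5,z)
E
python3 - <<'E'
from h import *
d=dict(np.load('pics/top0.png.npz')); s=dict(np.load('pics/scene0.png.npz'))
A=zp(d,84,66,.1);B=zp(d,718,135,.1);print(A,B,np.linalg.norm(A-B))
def sp(u,v,z): return ray(s,290+(u+.5)/4.5-.5,165+(v+.5)/4.5-.5,z)
# scene: near wall-top corners
print('scene', sp(50,55,.1),sp(222,15,.1),sp(462,412,.1))
y=(A-B)/np.linalg.norm(A-B); x=np.array([y[1],-y[0],0]); C=(A+B)/2-72e-3*x; C[2]=0
th=np.arctan2(-y[0],y[1]); print('case',C,np.degrees(th))
def cf(p): q=np.array(p)-C; return np.array([q@x,q@y,p[2]])*1000
for n,p in dict(bl=(383,122),br=(622,150),fl=(366,300),fr=(608,328)).items(): print(n,cf(zp(d,*p,.092)))
for n,p in dict(deckR=(178,100),deckL=(157,280)).items(): print(n,cf(zp(d,*p,.084)))
print('lower corners',cf(zp(d,57,280,.1)),cf(zp(d,693,345,.1)))
print('peg',cf(zp(d,97,240,.126)),cf(sp(413,365,.126)), 'bar end',cf(zp(d,118,168,.097)))
print('scene cf',cf(sp(50,55,.1)),cf(sp(222,15,.1)),cf(sp(462,412,.1)))
E
```

```text
[0.65593498 0.26252681 0.1       ] [ 0.60626352 -0.12994829  0.1       ] 0.3956058059037517
scene [ 0.60329784 -0.12588302  0.1       ] [ 0.47383759 -0.10878911  0.1       ] [0.51919086 0.28175484 0.1       ]
case [0.55966904 0.07532943 0.        ] -7.212978358688288
bl [58.88093297  9.98013075 92.        ]
br [  57.63171885 -139.81660498   92.        ]
fl [-53.27496826   7.22848674  92.        ]
fr [ -54.25284978 -142.62634754   92.        ]
deckR [ 60.30707335 139.70659583  84.        ]
deckL [-54.00028678 137.69738856  84.        ]
lower corners [-62.6985485  195.80819819 100.        ] [ -59.99077488 -195.12619672  100.        ]
peg [-39.10592525 170.05809125 126.        ] [-42.69818492 175.53426895 126.        ] bar end [ 11.00308919 168.75260378  97.        ]
scene cf [  68.54736101 -194.14216966  100.        ] [ -62.03465298 -193.43830835  100.        ] [-66.07620015 199.70945799 100.        ]
```

```bash
cat >> h.py <<'E'
th=np.radians(-7.2); C=np.array([.5622,.0740,0])
Rc=Ro.from_euler('z',th).as_matrix()
def c2w(p): return C+Rc@(np.array(p)/1000.)
def w2c(p): return Rc.T@(np.array(p)-C)*1000
def goal(pc, yawdeg):
    "tool x down, tool y along case angle yawdeg"
    a=np.radians(yawdeg); X=np.array([0,0,-1.]);Y=Rc@np.array([np.cos(a),np.sin(a),0]);Z=np.cross(X,Y)
    return c2w(pc),np.c_[X,Y,Z]
def plan(pc,yaw):
    s=ctrl.get_state(); R=Ro.from_quat(s['tcp_rot']).as_matrix(); P,G=goal(pc,yaw)
    print('t',round(s['time'],2),'q',np.round(s['qpos'],2),'F',np.round(Rc.T@s['contact_force'],2),'op',round(s['opening'],3))
    print('case pos',np.round(w2c(s['eef_pos']),1),'tool y in case',np.round(Rc.T@R[:,1],3),'z',np.round(Rc.T@R[:,2],3))
    print('shift units',np.round(R.T@(P-s['eef_pos'])/.05,2),'rot deg',np.round(np.degrees(Ro.from_matrix(R.T@G).as_rotvec()),1))
E
python3 - <<'E'
from h import *
plan([-80,250,200],0);plan([-80,250,200],180)
E
```

```text
t 0.15 q [ 1.18  0.29  1.58  0.    1.28 -0.15] F [ 1.24  0.1  -0.07] op 1.003
case pos [-469.8  526.   241.2] tool y in case [ 0.117  0.993 -0.002] z [ 0.993 -0.117 -0.   ]
shift units [ 0.83 -4.57  8.39] rot deg [83.3  0.1  0.1]
t 0.15 q [ 1.18  0.29  1.58  0.    1.28 -0.15] F [ 1.24  0.1  -0.07] op 1.003
case pos [-469.8  526.   241.2] tool y in case [ 0.117  0.993 -0.002] z [ 0.993 -0.117 -0.   ]
shift units [ 0.83 -4.57  8.39] rot deg [-96.7  -0.1   0.1]
```

drive_tool(
  series=[
    [[0.1,-0.38,0.7],[8.5,0,0]],
    [[0.1,-0.27,0.75],[8.5,0,0]],
    [[0.1,-0.16,0.78],[8.5,0,0]],
    [[0.1,-0.04,0.8],[8.5,0,0]],
    [[0.1,0.08,0.8],[8.5,0,0]],
  ],
  grip=-1,
  newtons=30,
)

```text
time: 0.65
eef_pos: [0.3086, 0.5177, 0.2139]
tcp_rot: [0.336, 0.622, -0.338, 0.621]
contact_force: [0.7, 0.6, 0.6]
opening: 0.143
```

Run:
```python
from h import *
plan([-80,250,200],0);plan([0,-185,200],0)
```

```text
t 0.65 q [0.86 0.15 1.79 0.   1.2  0.29] F [0.61 0.69 0.58] op 0.143
case pos [-307.2  408.4  213.9] tool y in case [ 0.763  0.646 -0.002] z [ 0.646 -0.763 -0.   ]
shift units [0.27 1.42 5.35] rot deg [40.2  0.   0.1]
t 0.65 q [0.86 0.15 1.79 0.   1.2  0.29] F [0.61 0.69 0.58] op 0.143
case pos [-307.2  408.4  213.9] tool y in case [ 0.763  0.646 -0.002] z [ 0.646 -0.763 -0.   ]
shift units [ 0.28 -2.98 13.03] rot deg [40.2  0.   0.1]
```

drive_tool(
  series=[
    [[0.05,0.24,0.9],[8,0,0]],
    [[0.05,0.36,0.86],[8,0,0]],
    [[0.05,0.48,0.8],[8,0,0]],
    [[0.05,0.58,0.72],[8,0,0]],
    [[0,0.68,0.63],[8,0,0]],
  ],
)

```text
time: 1.15
eef_pos: [0.4831, 0.3526, 0.2006]
tcp_rot: [-0.534, -0.462, 0.538, -0.461]
contact_force: [-0.0, 1.6, 0.1]
opening: 0.003
```

Run:
```python
from h import *
plan([0,-185,180],0)
```

```text
t 1.15 q [ 0.46  0.16  1.81 -0.    1.18  0.61] F [-0.24  1.56  0.07] op 0.003
case pos [-113.4  266.5  200.6] tool y in case [ 1.    -0.024 -0.005] z [-0.024 -1.     0.004]
shift units [0.44 2.48 8.97] rot deg [-1.4  0.2  0.3]
```

drive_tool(
  series=[
    [[0,0.3,0.9],[0,0,0]],
    [[0,0.3,0.9],[0,0,0]],
    [[0,0.3,0.9],[0,0,0]],
    [[0,0.3,0.9],[0,0,0]],
    [[0,0.3,0.9],[-1.4,0,0.3]],
  ],
)

```text
time: 1.65
eef_pos: [0.5264, 0.1098, 0.1996]
tcp_rot: [-0.53, -0.466, 0.532, -0.468]
contact_force: [0.9, -0.2, 0.5]
opening: -0.003
```

drive_tool(
  series=[
    [[0,0.25,0.9],[0,0,0]],
    [[0,0.25,0.9],[0,0,0]],
    [[0,0.25,0.9],[0,0,0]],
    [[0,0.25,0.9],[0,0,0]],
    [[0,0.1,0.5],[0,0,0]],
  ],
)

```text
time: 2.15
eef_pos: [0.5539, -0.1116, 0.1997]
tcp_rot: [-0.53, -0.465, 0.532, -0.468]
contact_force: [0.2, 0.6, 1.2]
opening: -0.001
```

Run:
```python
from h import *
plan([0,-185,180],0)
d=snap('top','top1.png'); s=snap('scene','scene1.png')
cv2.imwrite('pics/t1z.png',cv2.resize(cv2.imread('pics/top1.png')[130:250,210:400],None,fx=4,fy=4,interpolation=cv2.INTER_CUBIC))
```

```text
t 2.15 q [-0.38  0.08  1.89 -0.    1.17 -0.25] F [0.1  0.63 1.24] op -0.001
case pos [  15.  -185.2  199.7] tool y in case [ 1.    -0.004  0.001] z [-0.004 -1.     0.004]
shift units [ 0.39 -0.3  -0.  ] rot deg [-0.2  0.2 -0. ]
```

View pics/t1z.png

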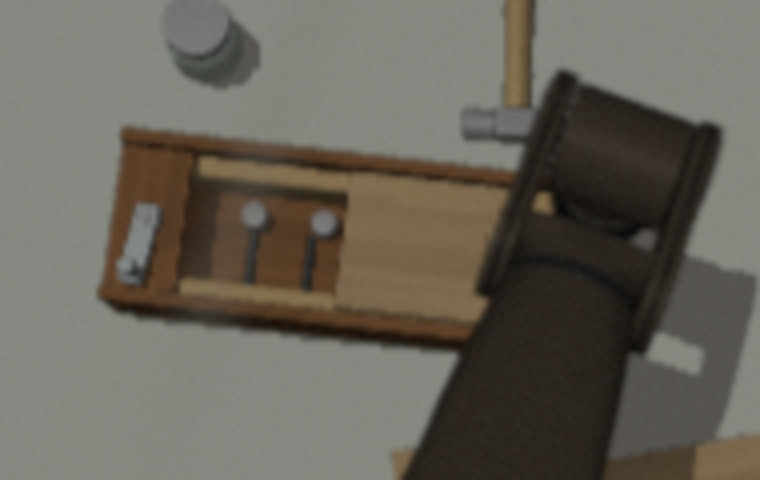

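View pics/scene1.png

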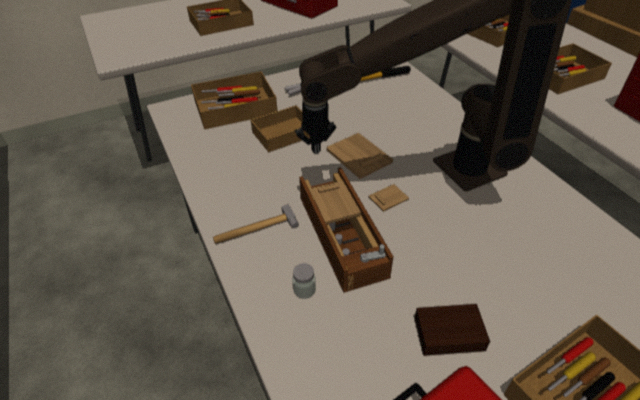

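The gripper is behind the case and clear of everything. The board and the button are untouched. I'll lower behind the board now.

drive_tool(
  series=[
    [[0.4,-0.3,0],[0,0.2,0]],
    [[0.6,0,0],[0,0,0]],
    [[0.6,0,0],[0,0,0]],
    [[0.5,0,0],[0,0,0]],
    [[0.3,0,0],[0,0,0]],
  ],
)

```text
time: 2.75
eef_pos: [0.5403, -0.1074, 0.0789]
tcp_rot: [0.534, 0.464, -0.53, 0.468]
contact_force: [-0.0, -0.2, 0.7]
opening: 0.003
```

Run:
```python
from h import *
plan([0,-165,84],0)
d=snap('wrist','w1.png')
```

```text
t 2.75 q [-0.38  0.21  2.    0.    0.93 -0.25] F [-0.   -0.2   0.67] op 0.003
case pos [   1.  -182.7   78.9] tool y in case [ 1.    -0.007  0.007] z [-0.007 -1.     0.   ]
shift units [-0.1  -0.02 -0.35] rot deg [-0.4  0.  -0.4]
```

View pics/w1.png

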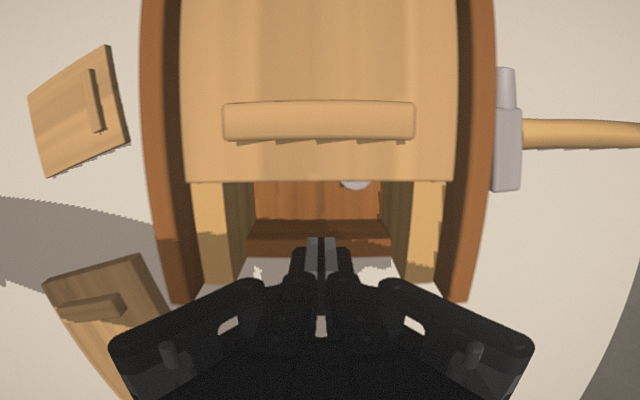

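The wrist view shows the shut fingers at column 321. They are centred between the walls (140–495), with the board's rear edge ahead at row 182. I'll start the push.

drive_tool(
  series=[
    [[-0.04,0,-0.3],[0,0,0]],
    [[0,0,-0.2],[0,0,0]],
    [[0,0,-0.2],[0,0,0]],
    [[0,0,-0.2],[0,0,0]],
    [[0,0,-0.2],[0,0,0]],
  ],
)

```text
time: 3.3
eef_pos: [0.5473, -0.0465, 0.0811]
tcp_rot: [0.533, 0.465, -0.53, 0.468]
contact_force: [1.0, -0.8, -1.1]
opening: -0.004
```

Run:
```python
from h import *
plan([0,-40,81],0)
```

```text
t 3.3 q [-0.27  0.2   2.    0.    0.93 -0.14] F [ 1.04 -0.66 -1.11] op -0.004
case pos [   0.3 -121.5   81.1] tool y in case [ 1.    -0.004  0.005] z [-0.004 -1.    -0.   ]
shift units [ 0.   -0.01 -1.63] rot deg [-0.2 -0.  -0.3]
```

drive_tool(
  series=[
    [[0,0,-0.2],[0,0,0]],
    [[0,0,-0.2],[0,0,0]],
    [[0,0,-0.2],[0,0,0]],
    [[0,0,-0.2],[0,0,0]],
  ],
)

```text
time: 3.7
eef_pos: [0.5539, -0.0037, 0.083]
tcp_rot: [0.533, 0.464, -0.53, 0.469]
contact_force: [-0.0, -2.3, 0.9]
opening: -0.001
```

Run:
```python
from h import *
plan([0,-40,81],0)
d=snap('wrist','w2.png')
```

```text
t 3.7 q [-0.19  0.21  1.99 -0.    0.94 -0.06] F [ 0.26 -2.27  0.9 ] op -0.001
case pos [  1.5 -78.1  83. ] tool y in case [ 1.    -0.003  0.008] z [-0.003 -1.     0.001]
shift units [ 0.04 -0.03 -0.76] rot deg [-0.2  0.1 -0.5]
```

View pics/w2.png

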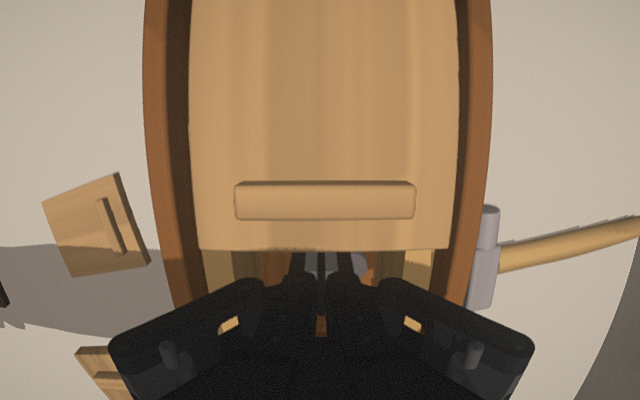

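The edge at row 248 is square against the fingers and the board is straight. I'll carry on, slower towards the end.

drive_tool(
  series=[
    [[0.03,0,-0.2],[0,0,0]],
    [[0,0,-0.2],[0,0,0]],
    [[0,0,-0.2],[0,0,0]],
    [[0,0,-0.12],[0,0,0]],
  ],
)

```text
time: 4.15
eef_pos: [0.5583, 0.0363, 0.0805]
tcp_rot: [0.533, 0.465, -0.53, 0.468]
contact_force: [-0.4, -0.9, -0.7]
opening: -0.005
```

Run:
```python
from h import *
plan([0,-25,81],0)
d=snap('wrist','w3.png')
```

```text
t 4.15 q [-0.12  0.22  1.98  0.    0.94  0.01] F [-0.33 -0.99 -0.7 ] op -0.005
case pos [  0.8 -37.9  80.5] tool y in case [ 1.    -0.004  0.006] z [-0.004 -1.    -0.   ]
shift units [-0.01 -0.02 -0.26] rot deg [-0.2 -0.  -0.4]
```

View pics/w3.png

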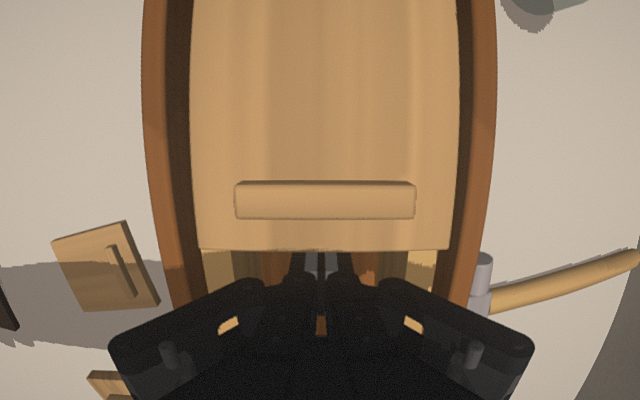

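drive_tool(
  series=[
    [[0,0,-0.1],[0,0,0]],
    [[0,0,-0.1],[0,0,0]],
    [[0,0,-0.08],[0,0,0]],
  ],
)

```text
time: 4.5
eef_pos: [0.5599, 0.0518, 0.0801]
tcp_rot: [0.533, 0.465, -0.53, 0.468]
contact_force: [-0.2, -1.1, -0.0]
opening: 0.002
```

Run:
```python
from h import *
plan([0,-23,81],0)
d=snap('wrist','w4.png')
```

```text
t 4.5 q [-0.09  0.23  1.97  0.    0.94  0.04] F [-0.03 -1.07 -0.03] op 0.002
case pos [  0.5 -22.3  80.1] tool y in case [ 1.    -0.003  0.005] z [-0.003 -1.    -0.001]
shift units [-0.02 -0.01  0.01] rot deg [-0.2 -0.  -0.3]
```

View pics/w4.png

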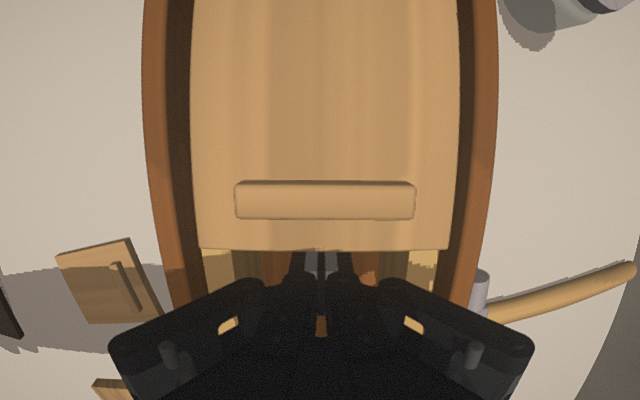

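The edge looks the same (row 248), so it has not dropped yet. I'll nudge on.

drive_tool(
  series=[
    [[0,0,-0.06],[0,0,0]],
    [[0,0,-0.06],[0,0,0]],
  ],
)

```text
time: 4.75
eef_pos: [0.5619, 0.0553, 0.0806]
tcp_rot: [0.531, 0.464, -0.53, 0.472]
contact_force: [-0.3, -17.2, -1.8]
opening: 0.002
```

Run:
```python
from h import *
plan([0,-23,81],0)
d=snap('wrist','w5.png')
```

```text
t 4.75 q [-0.08  0.23  1.97 -0.01  0.94  0.05] F [  1.81 -17.09  -1.76] op 0.002
case pos [  2.  -18.6  80.6] tool y in case [ 1.    -0.     0.009] z [-0.    -1.     0.007]
shift units [-0.01 -0.04  0.09] rot deg [-0.   0.4 -0.5]
```

View pics/w5.png

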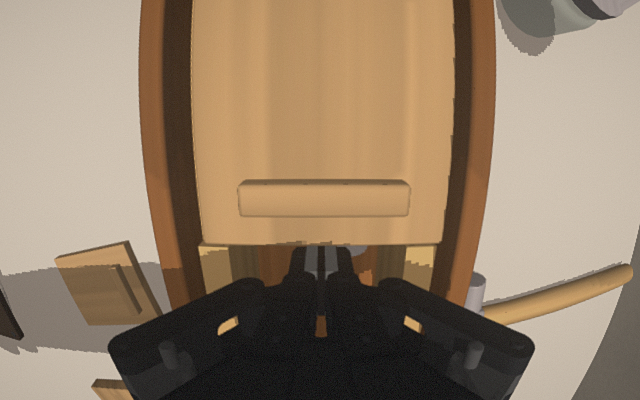

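The force is 17 N and the edge is now lower and narrower, so the board is against the deck. I'll draw back to release it.

drive_tool(
  series=[
    [[0,0,0.3],[0,0,0]],
    [[0,0,0.4],[0,0,0]],
    [[0,0,0.4],[0,0,0]],
  ],
)

```text
time: 5.1
eef_pos: [0.5554, -0.0, 0.0816]
tcp_rot: [0.531, 0.464, -0.529, 0.472]
contact_force: [0.2, -0.6, -0.4]
opening: -0.002
```

Run:
```python
from h import *
plan([0,-23,81],0)
d=snap('wrist','w6.png'); snap('scene','scene2.png')
cv2.imwrite('pics/s2z.png',cv2.resize(cv2.imread('pics/scene2.png')[165:295,290:400],None,fx=4.5,fy=4.5,interpolation=cv2.INTER_CUBIC))
```

```text
t 5.1 q [-0.18  0.21  1.99 -0.    0.93 -0.05] F [ 0.28 -0.58 -0.37] op -0.002
case pos [  2.6 -74.3  81.6] tool y in case [1.    0.001 0.011] z [ 0.001 -1.     0.005]
shift units [ 0.01 -0.05 -1.03] rot deg [ 0.1  0.3 -0.6]
```

View pics/w6.png

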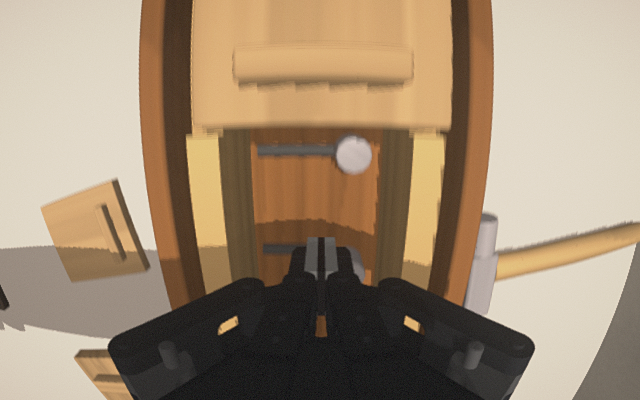

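View pics/s2z.png

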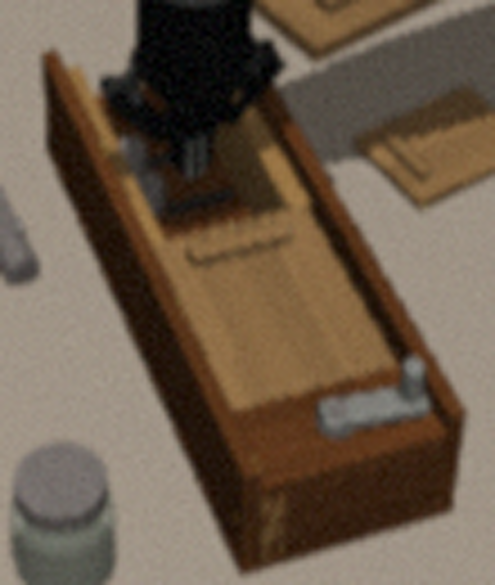

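The board looks seated. Its rear edge is right at the rail ends (row 130) in the wrist view, and it is level with the deck in the scene view. Next I'll lift clear, check the numbers and head for the peg.

drive_tool(
  series=[
    [[-0.6,0,0],[0,0,0]],
    [[-0.7,0,0],[0,0,0]],
    [[-0.7,0,0],[0,0,0]],
  ],
)

```text
time: 5.5
eef_pos: [0.55, 0.0, 0.1776]
tcp_rot: [-0.53, -0.467, 0.533, -0.465]
contact_force: [0.5, 0.2, 0.5]
opening: 0.001
```

Run:
```python
from h import *
d=dict(np.load('pics/w6.png.npz'))
K=d['camera_matrix'];R=d['R'];t=d['t']
def fr(u,v,z):
    a=(u-K[0,2])/K[0,0];b=(v-K[1,2])/K[1,1];r=np.hypot(a,b)
    g=np.array([a/r*np.sin(r),b/r*np.sin(r),np.cos(r)]);w=R.T@g;c=-R.T@t;return w2c(c+w*(z-c[2])/w[2])
for z in (.084,.092): print('rear edge at z',z,fr(192,128,z),fr(451,128,z),'width',(fr(451,128,z)-fr(192,128,z))[0])
print('cleat',[ (fr(413,82,z)-fr(234,82,z))[0] for z in (.096,.104)])
print('rail ends',fr(205,134,.078),fr(430,134,.078))
for g in ([-72,187,190],): plan(g,45);plan(g,0)
```

```text
rear edge at z 0.084 [-52.71257097  -7.99114627  84.        ] [61.43923883 -7.88821266 84.        ] width 114.15180980464213
rear edge at z 0.092 [-49.3132184   -7.60188191  92.        ] [57.79210293 -7.50530229 92.        ] width 107.10532132854766
cleat [np.float64(68.50770907423372), np.float64(63.847262054104334)]
rail ends [-48.87161011 -11.41018392  78.        ] [ 53.64154955 -11.54157541  78.        ]
t 5.5 q [-0.18  0.08  1.94 -0.    1.13 -0.05] F [0.43 0.22 0.48] op 0.001
case pos [ -2.8 -74.9 177.6] tool y in case [ 1.    -0.006 -0.005] z [-0.006 -1.     0.001]
shift units [-0.25 -1.41 -5.23] rot deg [-45.3  -0.1   0.3]
t 5.5 q [-0.18  0.08  1.94 -0.    1.13 -0.05] F [0.43 0.22 0.48] op 0.001
case pos [ -2.8 -74.9 177.6] tool y in case [ 1.    -0.006 -0.005] z [-0.006 -1.     0.001]
shift units [-0.25 -1.41 -5.23] rot deg [-0.3  0.1  0.3]
```

The rear edge measures 114.2 mm wide at z = 84, against 107.1 at z = 92, so the board has dropped. Moving to the peg.

drive_tool(
  series=[
    [[-0.08,-0.28,-0.9],[0,0,0]],
    [[-0.08,-0.28,-0.95],[0,0,0]],
    [[-0.08,-0.28,-0.95],[0,0,0]],
    [[0,-0.28,-0.95],[0,0,0]],
    [[0,-0.28,-0.95],[0,0,0]],
  ],
)

```text
time: 6.0
eef_pos: [0.5177, 0.2432, 0.2004]
tcp_rot: [0.54, 0.46, -0.53, 0.465]
contact_force: [0.4, 0.6, -0.1]
opening: -0.0
```

drive_tool(
  series=[
    [[0,0,0],[-8.5,0,0]],
    [[0,0,0],[-8.5,0,0]],
    [[0,0,0],[-8.5,0,0]],
    [[0,0,0],[-8.5,0,0]],
    [[0,0,0],[-8.5,0,0]],
  ],
)

```text
time: 6.5
eef_pos: [0.5136, 0.2544, 0.2013]
tcp_rot: [0.333, 0.624, -0.321, 0.629]
contact_force: [-0.8, -0.9, 0.2]
opening: -0.001
```

Run:
```python
from h import *
plan([-72,187,117],45)
snap('wrist','w7.png');snap('scene','scene3.png');d=snap('top','top3.png')
cv2.imwrite('pics/s3z.png',cv2.resize(cv2.imread('pics/scene3.png')[165:295,290:420],None,fx=4.5,fy=4.5,interpolation=cv2.INTER_CUBIC))
```

```text
t 6.5 q [ 0.28  0.09  1.88  0.01  1.15 -0.33] F [-0.68 -1.04  0.21] op -0.001
case pos [-70.9 172.9 201.3] tool y in case [0.742 0.671 0.018] z [ 0.671 -0.742 -0.001]
shift units [ 1.69  0.14 -0.22] rot deg [-2.9 -0.  -1. ]
```

View pics/w7.png

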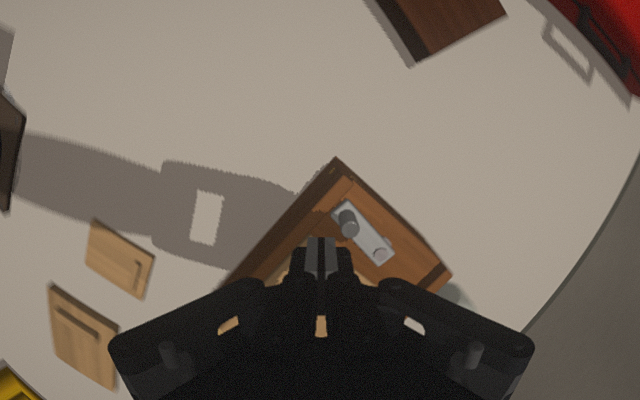

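View pics/s3z.png

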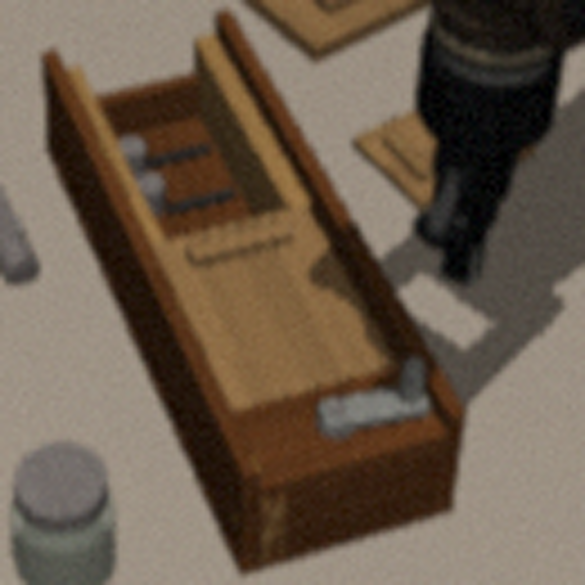

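The board lies flush with the deck. The peg shows in the wrist view at about (348,218) and the pivot at (380,255). I'll locate the peg precisely.

```bash
cat >> h.py <<'E'
def frw(d,u,v,z):
    K=d['camera_matrix'];R=d['R'];t=d['t']
    a=(u-K[0,2])/K[0,0];b=(v-K[1,2])/K[1,1];r=np.hypot(a,b)
    g=np.array([a/r*np.sin(r),b/r*np.sin(r),np.cos(r)]);w=R.T@g;c=-R.T@t;return w2c(c+w*(z-c[2])/w[2])
E
python3 - <<'E'
from h import *
d=dict(np.load('pics/w7.png.npz'))
cv2.imwrite('pics/w7z.png',cv2.resize(cv2.imread('pics/w7.png')[150:300,280:460],None,fx=4,fy=4,interpolation=cv2.INTER_CUBIC))
print(frw(d,346,215,.126),frw(d,380,255,.098),frw(d,353,229,.097))
E
```

```text
[-53.81208233 185.26758871 126.        ] [  2.50809527 173.02279281  98.        ] [-31.86589772 174.70734461  97.        ]
```

View pics/w7z.png

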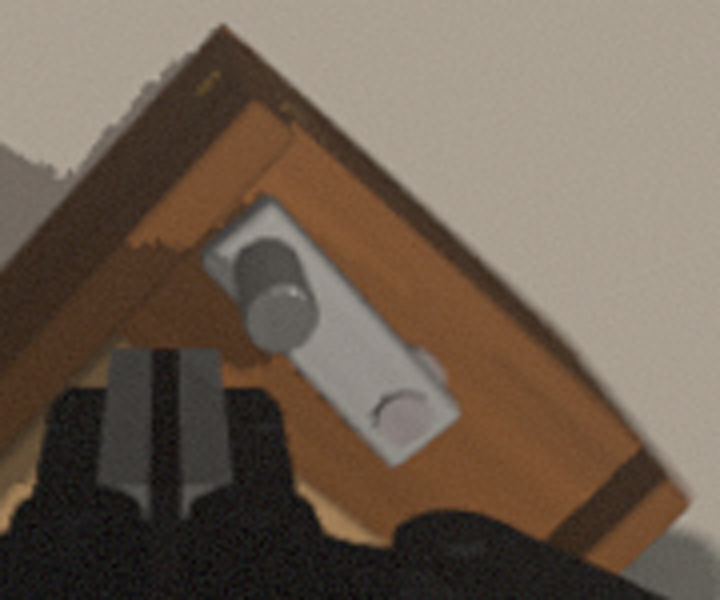

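Run:
```python
from h import *
d=dict(np.load('pics/w7.png.npz'))
p=frw(d,350.8,229,.126);q=frw(d,380.3,254.3,.1);print(p,q,np.linalg.norm((p-q)[:2]),np.arctan2(-(p-q)[1],-(p-q)[0]))
d=dict(np.load('pics/top3.png.npz')); a=cv2.imread('pics/top3.png')[150:230,225:375]; cv2.imwrite('pics/top3z.png',cv2.resize(a,None,fx=5.3,fy=5.3,interpolation=cv2.INTER_CUBIC))
```

```text
[-43.74805553 179.78869273 126.        ] [  1.18929098 174.0984569  100.        ] 45.2961796941391 -0.12595564396750822
```

View pics/top3z.png

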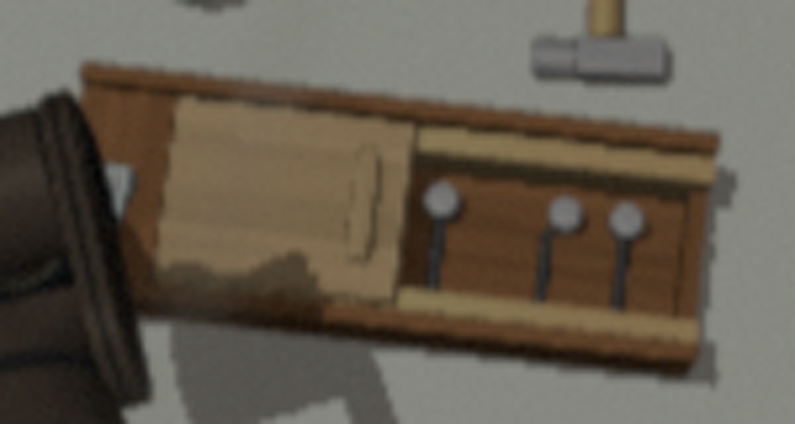

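Run:
```python
from h import *
plan([-72,197,117],45)
```

```text
t 6.65 q [ 0.28  0.09  1.88  0.01  1.15 -0.32] F [-0.76 -0.91 -0.73] op 0.004
case pos [-70.7 172.6 201.3] tool y in case [0.748 0.664 0.018] z [ 0.664 -0.748 -0.001]
shift units [ 1.69  0.27 -0.38] rot deg [-3.4 -0.  -1. ]
```

drive_tool(
  series=[
    [[0,0.27,-0.4],[-3.4,0,-1]],
    [[0.3,0,0],[0,0,0]],
    [[0.5,0,0],[0,0,0]],
    [[0.5,0,0],[0,0,0]],
    [[0.3,0,0],[0,0,0]],
  ],
)

```text
time: 7.15
eef_pos: [0.5153, 0.2793, 0.1213]
tcp_rot: [0.318, 0.631, -0.314, 0.634]
contact_force: [-0.7, -0.3, 0.2]
opening: 0.006
```

Run:
```python
from h import *
plan([-72,197,117],45);plan([-17,134.5,117],45)
snap('wrist','w8.png')
```

```text
t 7.15 q [ 0.32  0.22  1.89  0.    1.02 -0.32] F [-0.62 -0.38  0.15] op 0.006
case pos [-72.3 197.8 121.3] tool y in case [0.717 0.697 0.007] z [ 0.697 -0.717  0.001]
shift units [ 0.09 -0.01  0.02] rot deg [-0.8  0.1 -0.4]
t 7.15 q [ 0.32  0.22  1.89  0.    1.02 -0.32] F [-0.62 -0.38  0.15] op 0.006
case pos [-72.3 197.8 121.3] tool y in case [0.717 0.697 0.007] z [ 0.697 -0.717  0.001]
shift units [ 0.09 -0.09  1.68] rot deg [-0.8  0.1 -0.4]
```

View pics/w8.png

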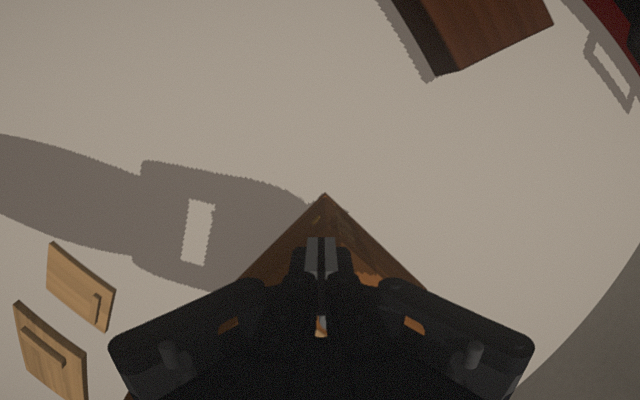

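The fingertips are at the case corner behind the peg, with no contact. Pushing along the chord.

drive_tool(
  series=[
    [[0.06,0,0.2],[0,0,0]],
    [[0,0,0.2],[0,0,0]],
    [[0,0,0.2],[0,0,0]],
    [[0,0,0.2],[0,0,0]],
  ],
)

```text
time: 7.6
eef_pos: [0.5212, 0.2479, 0.1142]
tcp_rot: [0.311, 0.649, -0.324, 0.614]
contact_force: [-18.9, 1.4, 12.1]
opening: -0.001
```

Run:
```python
from h import *
plan([-17,134.5,118],45)
snap('scene','scene4.png')
cv2.imwrite('pics/s4z.png',cv2.resize(cv2.imread('pics/scene4.png')[165:295,290:420],None,fx=4.5,fy=4.5,interpolation=cv2.INTER_CUBIC))
```

```text
t 7.6 q [ 0.26  0.24  1.89  0.02  1.07 -0.39] F [-18.94  -0.94  12.06] op -0.001
case pos [-62.4 167.4 114.2] tool y in case [ 0.721  0.692 -0.04 ] z [ 0.691 -0.722 -0.036]
shift units [-0.12  0.2   1.1 ] rot deg [-1.2 -2.1  2.3]
```

View pics/s4z.png

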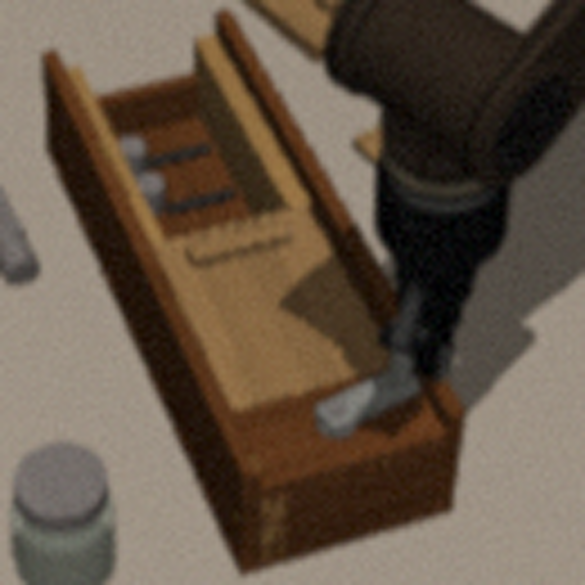

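The fingertip has caught the wall top (−19 N in x, +12 N in z). The button has begun to turn. I'll rise about 10 mm, take out the tilt and go on.

drive_tool(
  series=[
    [[-0.15,0,-0.1],[0,0,0]],
    [[-0.1,0,0],[-1,-2,2.2]],
  ],
)

```text
time: 7.85
eef_pos: [0.5198, 0.2488, 0.1286]
tcp_rot: [0.312, 0.635, -0.314, 0.633]
contact_force: [1.2, 0.1, 0.6]
opening: -0.002
```

Run:
```python
from h import *
plan([-17,134.5,124],45)
```

```text
t 7.85 q [ 0.27  0.19  1.91 -0.    1.04 -0.38] F [1.14 0.21 0.6 ] op -0.002
case pos [-63.9 168.1 128.6] tool y in case [ 0.712  0.702 -0.003] z [ 0.702 -0.712 -0.001]
shift units [0.09 0.2  1.14] rot deg [-0.4 -0.   0.2]
```

Run:
```python
from h import *
snap('scene','scene5.png');snap('wrist','w9.png')
cv2.imwrite('pics/s5z.png',cv2.resize(cv2.imread('pics/scene5.png')[225:285,350:410],None,fx=9,fy=9,interpolation=cv2.INTER_CUBIC))
```

```text
(no output)
```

View pics/s5z.png

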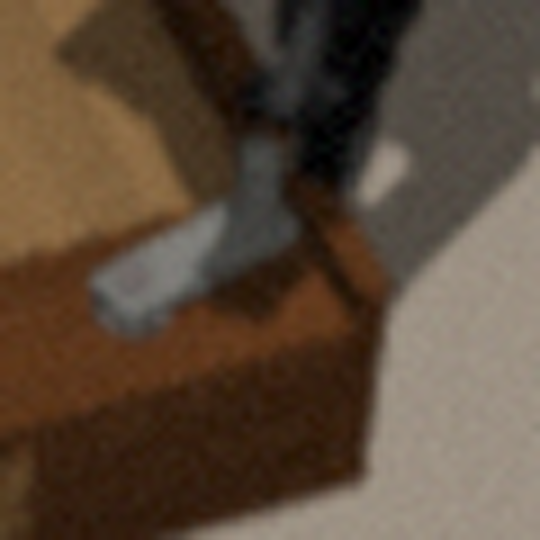

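View pics/w9.png

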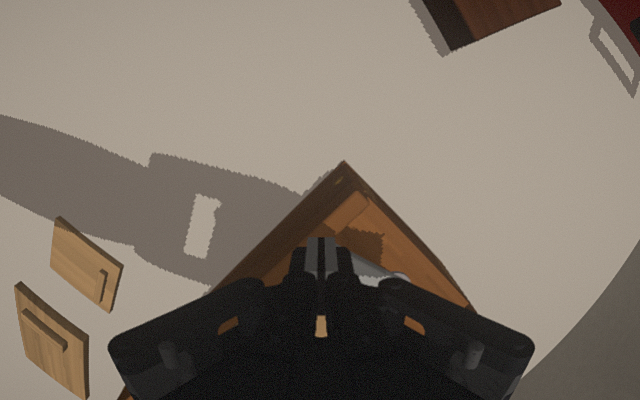

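Run:
```python
from h import *
s=dict(np.load('pics/scene5.png.npz'))
p=w2c(ray(s,350+263/9-.5,225+140/9-.5,.126));q=w2c(ray(s,350+135/9-.5,225+280/9-.5,.1));print(p,q,np.arctan2(-(p-q)[1],-(p-q)[0]))
```

```text
[-46.92347691 155.78110832 126.        ] [  0.98919473 173.33291521 100.        ] 0.3511472189427886
```

θ is about 0.35 now, so the peg is following. I'm continuing at a safe height, with a slight inward drift.

drive_tool(
  series=[
    [[0.03,0.05,0.2],[0,0,0]],
    [[0,0.05,0.2],[0,0,0]],
    [[0,0.05,0.2],[0,0,0]],
  ],
)

```text
time: 8.25
eef_pos: [0.5377, 0.2286, 0.1262]
tcp_rot: [0.309, 0.642, -0.318, 0.626]
contact_force: [-1.8, 0.7, 0.5]
opening: 0.001
```

```bash
cat > look.py <<'E'
from h import *
import sys
n=sys.argv[1]
plan([-17,136,127],45)
snap('scene',n+'.png')
cv2.imwrite('pics/'+n+'z.png',cv2.resize(cv2.imread('pics/'+n+'.png')[215:285,340:410],None,fx=7,fy=7,interpolation=cv2.INTER_CUBIC))
E
python3 look.py s6
```

```text
t 8.25 q [ 0.23  0.22  1.88  0.    1.06 -0.43] F [-1.83  0.44  0.54] op 0.001
case pos [-43.7 150.3 126.2] tool y in case [ 0.713  0.701 -0.021] z [ 0.701 -0.713 -0.014]
shift units [-0.03  0.18  0.58] rot deg [-0.5 -0.8  1.2]
```

View pics/s6z.png

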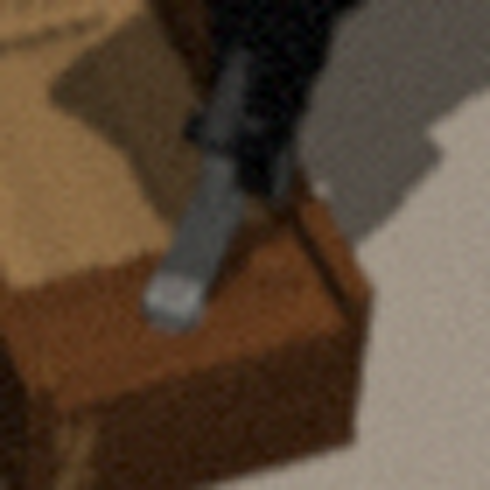

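It's turning well, at about 0.8 rad with low force.

drive_tool(
  series=[
    [[-0.03,0.06,0.2],[0,-0.8,1]],
    [[0,0.07,0.2],[0,0,0]],
    [[0,0.07,0.2],[0,0,0]],
  ],
)

```text
time: 8.6
eef_pos: [0.5679, 0.2101, 0.1272]
tcp_rot: [0.316, 0.633, -0.313, 0.633]
contact_force: [0.9, 15.0, -4.6]
opening: 0.002
```

```bash
python3 look.py s7
```

```text
t 8.6 q [ 0.19  0.25  1.84  0.    1.05 -0.46] F [-1.   15.01 -4.6 ] op 0.002
case pos [-11.4 135.8 127.2] tool y in case [0.715 0.699 0.004] z [ 0.699 -0.715 -0.002]
shift units [ 0.   -0.08 -0.08] rot deg [-0.7 -0.1 -0.2]
```

View pics/s7z.png

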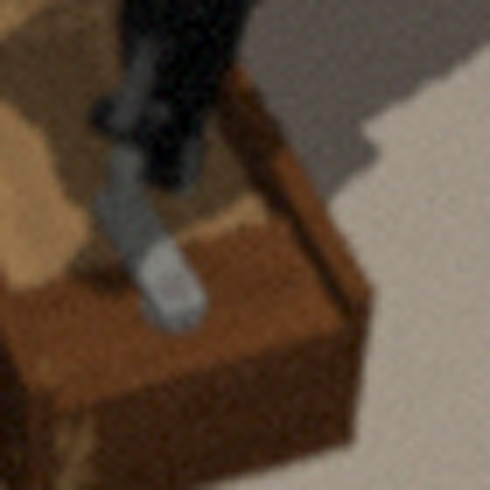

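The bar now lies out over the board and 15 N says it is near the stop. I'll back off, rise and check.

drive_tool(
  series=[
    [[0,0,-0.2],[0,0,0]],
    [[-0.2,0,-0.3],[0,0,0]],
    [[-0.7,0,-0.3],[0,0,0]],
    [[-0.8,0,0],[0,0,0]],
  ],
)

```text
time: 9.05
eef_pos: [0.5428, 0.2413, 0.2095]
tcp_rot: [0.315, 0.635, -0.316, 0.631]
contact_force: [0.6, -0.3, 0.4]
opening: -0.003
```

drive_tool(
  series=[
    [[-0.5,0,-0.8],[0,0,0]],
    [[0,0,-0.9],[0,0,0]],
    [[0,0,-0.9],[0,0,0]],
    [[0,0,-0.9],[0,0,0]],
    [[0,0,0],[0,0,0]],
  ],
)

```text
time: 9.55
eef_pos: [0.4393, 0.3884, 0.253]
tcp_rot: [0.323, 0.626, -0.309, 0.639]
contact_force: [-0.1, -0.9, -0.4]
opening: 0.001
```

```bash
python3 look.py s8
python3 - <<'E'
from h import *
snap('top','top8.png');a=cv2.imread('pics/top8.png')[150:230,225:375]; cv2.imwrite('pics/top8z.png',cv2.resize(a,None,fx=5.3,fy=5.3,interpolation=cv2.INTER_CUBIC))
E
```

```text
t 9.55 q [ 0.55  0.07  1.8  -0.01  1.24 -0.09] F [ 0.05 -0.9  -0.44] op 0.001
case pos [-161.4  296.5  253. ] tool y in case [0.717 0.696 0.026] z [ 0.696 -0.718  0.009]
shift units [ 2.55 -0.23  4.29] rot deg [-0.9  0.5 -1.5]
```

View pics/top8z.png

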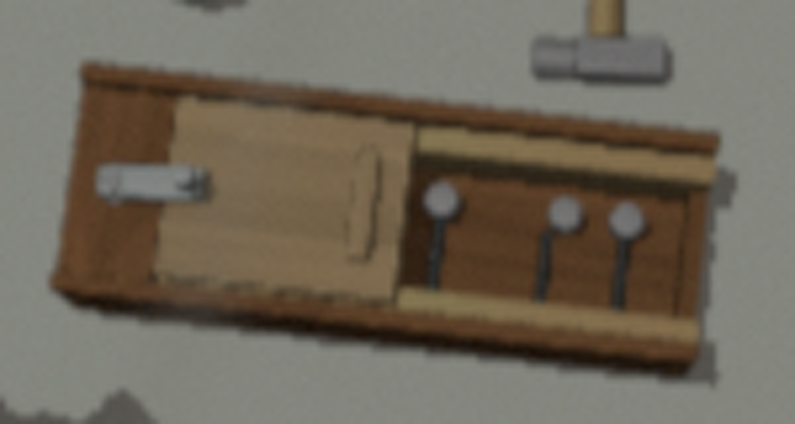

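View pics/s8.png

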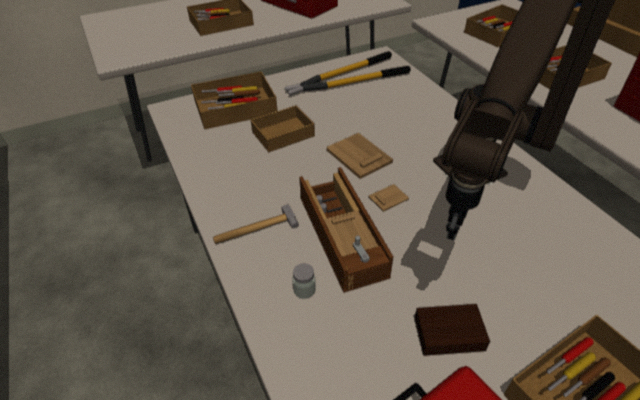

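Run:
```python
from h import *
d=dict(np.load('pics/top8.png.npz'))
P=[w2c(zp(d,*p,.084)) for p in ((178,97),(415,124),(157,275),(396,302))]
for p in P: print(p)
print('board centre',np.mean(P,0))
print('pivot',w2c(zp(d,110,181,.099)),'barend',w2c(zp(d,208,186,.097)))
for n in ('top0.png','top8.png'):
    pass
a,b=[cv2.imread(f'pics/{n}.png').astype(int) for n in('top0','top8')]
df=np.abs(a-b).max(2)
for n,(x0,x1,y0,y1) in dict(hammer=(322,356,90,168),jar=(248,274,125,155),carton=(438,496,170,240),box=(145,202,190,250)).items(): print(n,np.mean(df[y0:y1,x0:x1]),(df[y0:y1,x0:x1]>40).sum())
ctrl.sign_off()
```

```text
[ 59.56563335 140.94557906  84.        ]
[58.77071565 -8.48868969 84.        ]
[-53.54798796 139.12391163  84.        ]
[-54.14929163  -9.76326041  84.        ]
board centre [ 2.65976736 65.45438514 84.        ]
pivot [ -0.60002894 173.17908632  99.        ] barend [  3.25149222 113.14385265  97.        ]
hammer 9.42156862745098 0
jar 8.744871794871795 0
carton 7.633743842364532 0
box 25.88362573099415 851
the job is handed in; nothing more can be done
```

The tool case is closed: the board is flat in its notch and the turn-button bars it in. I handed the job in at about 9.6 s of the 48 s allowed. No verdict is reported back.

**How it went:**
- **Board:** I pushed the rear edge with the shut fingers until it came up against the deck at about 17 N. I then drew the fingers back and the board dropped.
- **Button:** I pushed the peg round in one diagonal stroke until it met about 15 N near its stop, then withdrew the arm.
- **Wall contact:** partway through, a fingertip appeared to catch on the case wall's top edge, at about 22 N. I rose about 10 mm and carried on.

**Last checks:**
- **Board:** its rear edge measured 114.2 mm wide if taken at the dropped height, against 107.1 mm if still up on the rails. The real width is 114 mm, so it had dropped. Its centre read y = 65 and x = 2.7 mm in the case frame. My case frame reads about 3 mm high in y, judged by the pivot. Both are within the limits.
- **Button:** the bar lies over the board at about 1.6 rad.
- **Robot:** it is clear of everything.
- **Hammer, jar and cardboard tray:** the before and after top pictures match.
- **Wooden box:** the picture check disagreed here, with 851 changed pixels. I put that down to the arm or its shadow over the area. In the scene view the box looks to be where it started, but I did not measure it.

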